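# Set out the microscope objectives in order of length

## Task

Set out the four silver microscope objectives on the row of black pads on the white board in order of length, one upright in the middle of each pad: the longest on the pad next to the amber oil bottle, then ever shorter, the shortest at the end away from the bottle. They are glass: set each down gently, without dropping any or tipping it over.

Things in the scene. Friction and masses are not known exactly. Their poses are not given: they have to be found in the camera images.
- lens_34_mid (a point): centre, half-way up (17.0 mm above its underside), of the 34 mm tall silver microscope objective: a round metal barrel 34 mm in diameter from the underside up to 24 mm, then tapering to a nose; widest nose, a 28 mm flat front (shortest). Stands nose up, z up, on its flat black 34 mm base cap, loose, about 80 to 250 g; never starts on a pad.
- lens_47_mid (a point): centre, half-way up (23.5 mm above its underside), of the 47 mm tall silver microscope objective: a round metal barrel 34 mm in diameter from the underside up to 32 mm, then tapering to a nose; 21 mm wide nose. Stands nose up, z up, on its flat black 34 mm base cap, loose, about 80 to 250 g; never starts on a pad.
- lens_60_mid (a point): centre, half-way up (30.0 mm above its underside), of the 60 mm tall silver microscope objective: a round metal barrel 34 mm in diameter from the underside up to 40 mm, then tapering to a nose; 14 mm wide nose. Stands nose up, z up, on its flat black 34 mm base cap, loose, about 80 to 250 g; never starts on a pad.
- lens_73_mid (a point): centre, half-way up (36.5 mm above its underside), of the 73 mm tall silver microscope objective: a round metal barrel 34 mm in diameter from the underside up to 47 mm, then tapering to a nose; thinnest nose, 8 mm wide (longest). Stands nose up, z up, on its flat black 34 mm base cap, loose, about 80 to 250 g; never starts on a pad.
- pad_a: one of four like black round rubber pads, 54 mm in diameter, 4 mm thick, fixed in a row on the long flat white board (430 x 86 x 10 mm, lying on the table). Place 1 of the row a-b-c-d, counted from the board's +y (left) end; pads are about 72 mm apart. Origin at the centre of the underside, 10 mm above the table, so the pad's top is 14 mm above the table; z up, y along the board (towards the a end), x across it.
- pad_b: one of four like black round rubber pads, 54 mm in diameter, 4 mm thick, fixed in a row on the long flat white board (430 x 86 x 10 mm, lying on the table). Place 2 of the row a-b-c-d, counted from the board's +y (left) end; pads are about 72 mm apart. Origin at the centre of the underside, 10 mm above the table, so the pad's top is 14 mm above the table; z up, y along the board (towards the a end), x across it.
- pad_c: one of four like black round rubber pads, 54 mm in diameter, 4 mm thick, fixed in a row on the long flat white board (430 x 86 x 10 mm, lying on the table). Place 3 of the row a-b-c-d, counted from the board's +y (left) end; pads are about 72 mm apart. Origin at the centre of the underside, 10 mm above the table, so the pad's top is 14 mm above the table; z up, y along the board (towards the a end), x across it.
- pad_d: one of four like black round rubber pads, 54 mm in diameter, 4 mm thick, fixed in a row on the long flat white board (430 x 86 x 10 mm, lying on the table). Place 4 of the row a-b-c-d, counted from the board's +y (left) end; pads are about 72 mm apart. Origin at the centre of the underside, 10 mm above the table, so the pad's top is 14 mm above the table; z up, y along the board (towards the a end), x across it.
- oil_bottle: small amber immersion-oil bottle with a black cap, 30 mm in diameter, 57 mm tall, fixed on the white board beyond one end of the row of pads (which end varies), about 74 mm from the last pad's centre; a low cardboard tissue box (46 x 34 x 22 mm) is fixed at the other end. Origin at the centre of its underside, z up.
Mind the look-alikes: they are no part of the job. What is shaped like the part that bears lens_60_mid but green or purple is not meant.

How it is judged:
At the end, for the whole second after the job is handed in: Each objective stands upright (within 0.15 rad) and at rest on its own pad, its axis within 10 mm of the pad's centre and its height within 5 mm of standing on the pad; the longest is on the pad nearest the oil bottle and they get shorter pad by pad away from it; all are released (((horizontal distance between oil_bottle and pad_d below 0.12 m and horizontal distance between lens_34_mid and pad_a below 0.01 m and horizontal distance between lens_47_mid and pad_b below 0.01 m and horizontal distance between lens_60_mid and pad_c below 0.01 m and horizontal distance between lens_73_mid and pad_d below 0.01 m) or (horizontal distance between oil_bottle and pad_a below 0.12 m and horizontal distance between lens_34_mid and pad_d below 0.01 m and horizontal distance between lens_47_mid and pad_c below 0.01 m and horizontal distance between lens_60_mid and pad_b below 0.01 m and horizontal distance between lens_73_mid and pad_a below 0.01 m)) and angle between each of lens_34_mid, lens_47_mid, lens_60_mid, lens_73_mid's own z axis and vertical below 0.15 rad and height (world z) of lens_34_mid between 0.026 and 0.036 m and linear speed of each of lens_34, lens_47, lens_60, lens_73 below 0.02 m/s and height (world z) of lens_47_mid between 0.0325 and 0.0425 m and height (world z) of lens_60_mid between 0.039 and 0.049 m and height (world z) of lens_73_mid between 0.0455 and 0.0555 m); the robot touches nothing.
It fails at once if an objective is tipped over (angle between any of lens_34_mid, lens_47_mid, lens_60_mid, lens_73_mid's own z axis and vertical above 1 rad).
It fails at once if an objective is dropped (falls free by more than about 25 mm) ((linear speed of lens_34 above 0.7 m/s and contact force between lens_34 and the fingers below 0.05 N) or (linear speed of lens_47 above 0.7 m/s and contact force between lens_47 and the fingers below 0.05 N) or (linear speed of lens_60 above 0.7 m/s and contact force between lens_60 and the fingers below 0.05 N) or (linear speed of lens_73 above 0.7 m/s and contact force between lens_73 and the fingers below 0.05 N)).
It also fails if it takes over 120 s, if anything falls off the work surface, if the arm or the gripper's body presses on something with over 40 N, if the wrist force passes 120 N, or if a joint passes its speed limit or range.

## Robot

A 6-joint arm with a two-finger parallel gripper is mounted at the origin on the work surface. World frame = base frame: x ahead of the robot, y to its left, z up, the work surface at z = 0. Lengths are in m, angles in rad, forces in N, time in s.
With the tool pointing down it reaches from about 0.375 to 0.9 m from the base axis. Payload 3.1 kg.
Tool frame: the origin (TCP) lies midway between the tips of the shut fingers; the grasp point (between the pads) lies 19 mm behind it (manip.grasp_offset is the distance from the TCP to the grasp point, in m); z points along the fingers, y is the line along which they close (so a half turn about z gives the same grasp; the last joint's range is limited). The gripper opens to 85 mm and grips with 20 to 120 N. Pads are 22 mm wide; open, the fingers measure 114 mm over their backs; the gripper's body (76 mm by 85 mm) begins 54 mm behind the grasp point. The pads swing forward as they close: fully open they stand 13 mm farther back than shut.
Start: joints at [-0.178, 0.527, 1.433, -0, 1.181, -0.178], TCP at [0.625, 0, 0.231] pointing down, gripper open.
Joint ranges: [-3.08, 3.08], [-0.75, 2.2], [0.22, 2.44], [-1.43, 4.57], [0, 2.65], [-2.85, 2.85]. Speed limits (rad/s): [2.79, 2.79, 3.14, 3.14, 3.14, 3.14].

## Interface

Orientations are given as a unit quaternion [x, y, z, w].
In Python, from station import sensors, cams, order, manip gives the robot as it stands.
- The arm moves only by the tool move_arm, never from a script. Its argument "targets" is a list of rows, each an object of numbers: "dx", "dy", "dz": the shift along the world's x, y, z normalised to -1 to 1, where 1 is 25 mm; "rx", "ry", "rz": the turn, a rotation vector about the world's x, y, z normalised to -1 to 1, where 1 is 30 degrees. A call has exactly 10 rows; each row shifts and turns the commanded pose from where the row before left it; what a row does not reach is not made up. A row lasts 1/8 s, in which the tool goes at most 62.5 mm and 10.7 degrees, less where a joint would pass 70% of its speed; a pose out of reach is approached as far as the arm can. A call with a number of a shift or a turn outside -1 to 1 is refused whole. A call with a gripper value outside its range is refused whole. "claw" is the opening in per cent of the stroke, from 0 (shut) to 100 (fully open), set as the call begins (left out, the last holds). The fingers move at their own pace and stop on an object; "newtons" is the grip in N (left out, the last holds). Time passes only in rows, so rows that do not move let the fingers close, or fill a call up. It gives the time, the measured TCP pose, the force, the opening and the grip force at its end, in the units of the state.
- sensors.sense(): the state, without advancing time (a new reading comes with each control period).
- cams.snapshot(name): name is "scene" or "side" or "wrist"; returns the picture (400x640x3 uint8, red, green, blue); there is no depth.
- cams.camera_model(name): a dict with "fx", "fy", "cx", "cy" (pixels), "distortion" ([k1, k2, p1, p2, k3] as OpenCV has them; the pictures are not rectified), "extrinsics" (4x4, takes a point from world to camera coordinates). Camera axes: x right, y down, z forward; pixel columns grow to the right and rows downward; lengths in m; the calibration is good to about 2 mm. A picture is of the moment at which its call begins: read the wrist's pose just before it. camera_model takes no time and is no camera call; for the wrist camera it gives the pose at the moment of the call.
- order.sign_off(): hands the job in; it is judged then, once.
The state is a dict: "t": time; "q": joint angles; "qd": joint speeds; "tau": joint torques, N m; "tcp_pos": TCP position; "tool_rot": TCP orientation; "force": force on the tool from outside, world axes, zero at the start; "ft_torque": the same for the moment, N m; "finger_gap": opening from 0.0 (shut) to 1.0 (fully open); "gripper_force": force on a finger pad.
Only numpy, scipy, OpenCV 4.12 (cv2) and the standard library are available. Lean on these libraries where they do the work, as an engineer would, in place of code of your own. Each camera call takes 0.05 s, during which the arm holds its last target. There are 200 camera calls.

## Working session

There is one attempt and no reset: what is moved stays moved. The work goes in short steps, Python scripts to look and compute and a tool call to move; the robot and the scene stay as the last step left them, time stands still between calls to the robot, and variables do not carry over. Pictures are saved under pics/ and viewed, at most 14 in all, crops included, and the job is handed in when it is done.

Besides the shell and the picture viewer there is one more tool, called as a command line: name --argument value ..., lists and objects as JSON in quotes. move_arm: Moves the arm, as the interface text tells. Scaled input: -1 to 1 covers 25 mm each way for a shift and 30 degrees each way for a turn. Its arguments: {"type":"object","properties":{"targets":{"type":"array"},"claw":{"type":"number"},"newtons":{"type":"number"}},"required":["targets"]}

```bash
ls; mkdir -p pics; python3 - <<'E'
from station import sensors,cams,manip
import cv2,json
s=sensors.sense();print(s['t'],s['tcp_pos'],s['tool_rot'],s['finger_gap'],manip.grasp_offset)
for n in("scene","side","wrist"):
    m=cams.camera_model(n);print(n,{k:(v if not hasattr(v,'tolist') else v.tolist()) for k,v in m.items()})
    cv2.imwrite(f'pics/{n}0.png',cams.snapshot(n)[:,:,::-1])
E
```

```text
pics
0.0 [6.24294652e-01 1.52188456e-04 2.30320230e-01] [ 7.07109103e-01  7.07103628e-01 -6.08536376e-04 -8.97541955e-04] 1.0000194377121001 0.0187
scene {'fx': 410.3645877040705, 'fy': 410.3645877040705, 'cx': 322.09679186401934, 'cy': 196.44342210358016, 'distortion': [-0.0563575402023128, 0.0, 0.0, 0.0, 0.0], 'extrinsics': [[0.703910169699615, 0.7102463162795098, -0.007787374708186633, -0.3492842934969805], [0.42290381960341605, -0.4278892522315614, -0.7987885497361342, -0.16539691997758077], [-0.5706687588770742, 0.5589820730900965, -0.6015614761648201, 1.295332362772047], [0.0, 0.0, 0.0, 1.0]]}
side {'fx': 444.4855289476059, 'fy': 444.4855289476059, 'cx': 309.69588619891186, 'cy': 196.9384086342115, 'distortion': [-0.11292297629427958, 0.0, 0.0, 0.0, 0.0], 'extrinsics': [[-0.9118056770415104, -0.40998125554786796, 0.02292983676930158, 0.4668652454917024], [-0.25698064270121235, 0.5261932071069719, -0.8106057352815556, 0.21535566071103926], [0.3202676327569567, -0.7450074354621391, -0.5851432000069572, 0.665809134966155], [0.0, 0.0, 0.0, 1.0]]}
wrist {'fx': 279.0681642725914, 'fy': 279.0681642725914, 'cx': 322.83486899669913, 'cy': 200.04860791445918, 'distortion': [0.007587318378075522, 0.0, 0.0, 0.0, 0.0], 'extrinsics': [[0.9999999781412318, -9.329882993417667e-05, -0.00018711725373572158, -0.6241368914754879], [-3.062054902501405e-05, -0.9506230138074118, 0.31034800576465416, -0.03937315481008413], [-0.00020683307349186279, -0.3103479932511957, -0.9506229958848239, 0.3796464954885092], [0.0, 0.0, 0.0, 1.0]]}
```

View pics/scene0.png

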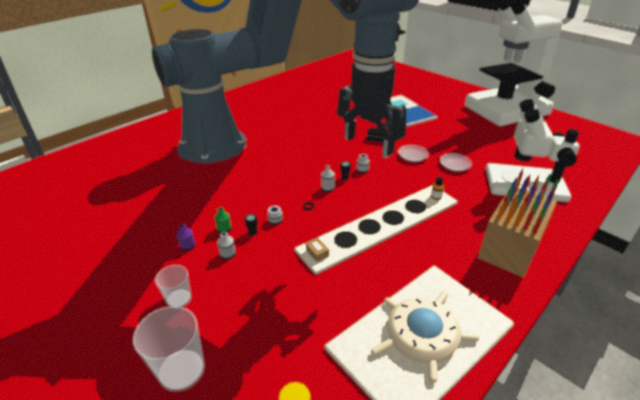

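View pics/side0.png

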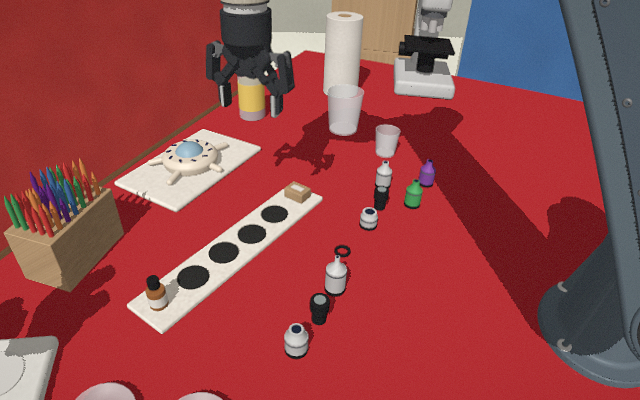

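View pics/wrist0.png

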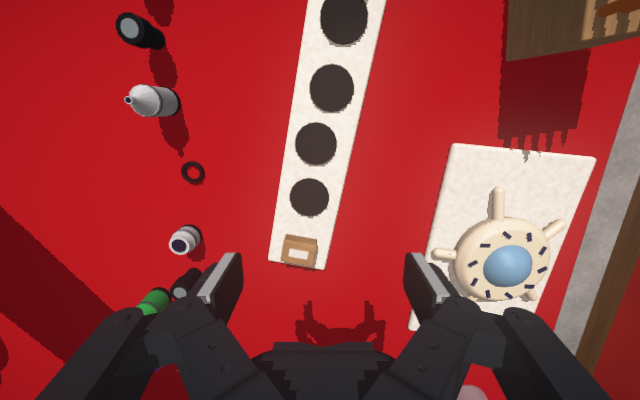

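The wrist and side views show the bottle at the +y end of the board, so pad_a takes the longest.

Candidates in the side view:
- **Silver:** (336,275), (296,340), (369,218) and (384,175).
- **Not meant:** black cylinders at (319,307) and (381,197), green at (413,194), purple at (427,173), and the black ring at (342,251).

Next I'll enlarge crops to tell the silver ones apart.

```bash
python3 - <<'E'
import cv2
a=cv2.imread('pics/side0.png')[150:360,265:445];cv2.imwrite('pics/sc.png',cv2.resize(a,None,fx=2.8,fy=2.8,interpolation=cv2.INTER_CUBIC))
a=cv2.imread('pics/scene0.png')[145:275,170:465];cv2.imwrite('pics/cc.png',cv2.resize(a,None,fx=2.7,fy=2.7,interpolation=cv2.INTER_CUBIC))
E
```

```text
(no output)
```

View pics/sc.png

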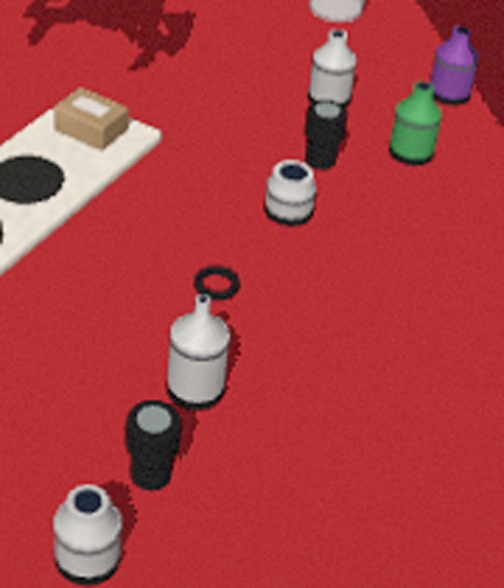

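View pics/cc.png

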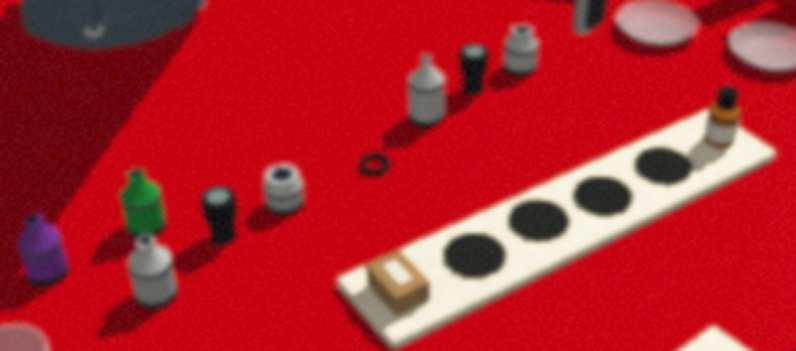

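Shapes in the side crop: nose (203,298) is the 73 mm, (88,501) the 47 mm, (293,172) the 34 mm and (338,34) the silver 60 mm. I'll intersect rays from both cameras at the known heights.

```bash
cat >h.py <<'E'
import numpy as np,cv2
from station import sensors,cams
def ray(m,p,z):
    K=np.array([[m['fx'],0,m['cx']],[0,m['fy'],m['cy']],[0,0,1]]);u=cv2.undistortPoints(np.array([[p]],float),K,np.array(m['distortion']))[0,0]
    E=np.array(m['extrinsics']);R=E[:3,:3];o=-R.T@E[:3,3];d=R.T@[*u,1];return (o+d*(z-o[2])/d[2])[:2]
def padpix(img,guess,white=False):
    g=img.max(2);n,l,s,c=cv2.connectedComponentsWithStats((g<75).astype(np.uint8))
    k=l[int(guess[1]),int(guess[0])];return c[k],s[k]
E
python3 - <<'E'
from h import *
S=cams.camera_model('side');C=cams.camera_model('scene');W=cams.camera_model('wrist')
s=lambda x,y:(265+x/2.8,150+y/2.8)
c=lambda x,y:(170+x/2.7,145+y/2.7)
for n,a,b,h in[('73',s(203,298),c(426,57),.073),('47',s(88,501),c(521,30),.047),('34',s(293,172),c(283,174),.034),('60',s(338,34),c(146,241),.060)]:
    print(n,ray(S,a,h).round(4),ray(C,b,h).round(4))
I=[cv2.imread(f'pics/{n}0.png') for n in('side','scene','wrist')]
for n,g in zip('abcd',[((193,277),c(663,165),(344,20)),((223,253),c(603,196),(331,88)),((252,234),c(539,220),(316,144)),((275,214),c(474,255),(309,197))]):
    o=[]
    for im,m,p in zip(I,(S,C,W),g):
        q,st=padpix(im,p);o+=[ray(m,q,.014).round(4),st[4]]
    print(n,o)
for a,h in((s(197,395),0),):print(ray(S,a,h))
E
```

```text
73 [0.4264 0.0884] [0.4314 0.0855]
47 [0.4331 0.223 ] [0.4367 0.2196]
34 [ 0.4288 -0.0945] [ 0.4325 -0.0948]
60 [ 0.4431 -0.2429] [ 0.4474 -0.2439]
a [array([0.645 , 0.1799]), np.int32(573), array([0.6492, 0.1737]), np.int32(171), array([0.6473, 0.1746]), np.int32(1745)]
b [array([0.6321, 0.1069]), np.int32(476), array([0.636 , 0.0999]), np.int32(189), array([0.6345, 0.1043]), np.int32(1552)]
c [array([0.6124, 0.0411]), np.int32(405), array([0.6165, 0.035 ]), np.int32(209), array([0.6151, 0.039 ]), np.int32(1286)]
d [array([ 0.603 , -0.0309]), np.int32(337), array([ 0.6073, -0.0367]), np.int32(239), array([ 0.6056, -0.0321]), np.int32(1068)]
[0.42335645 0.09359385]
```

All points are plausible: lens spacing, about 72 mm pad spacing, and within reach. Camera disagreement is 5 mm or less, so I'll refine with the wrist view. First I go above the 73 mm one.

move_arm --targets '[{"dx": -0.78,"dy": 0.35,"dz": -0.3},{"dx": -0.78,"dy": 0.35,"dz": -0.3},{"dx": -0.78,"dy": 0.35,"dz": -0.3},{"dx": -0.78,"dy": 0.35,"dz": -0.3},{"dx": -0.78,"dy": 0.35,"dz": -0.3},{"dx": -0.78,"dy": 0.35,"dz": -0.3},{"dx": -0.78,"dy": 0.35,"dz": -0.3},{"dx": -0.78,"dy": 0.35,"dz": -0.3},{"dx": -0.78,"dy": 0.35,"dz": -0.3},{"dx": -0.78,"dy": 0.35,"dz": -0.3}]' --claw 100 --newtons 30

```text
schema error: expected keys dx, dy, dz, rx, ry, rz
```

```bash
python3 - <<'E'
from h import *
cv2.imwrite('pics/w1.png',cams.snapshot('wrist')[:,:,::-1])
W=cams.camera_model('wrist');np.save('W1.npy',W,allow_pickle=True)
print(sensors.sense()['tcp_pos'])
E
```

```text
[6.24547632e-01 1.21651329e-04 2.30678499e-01]
```

View pics/w1.png

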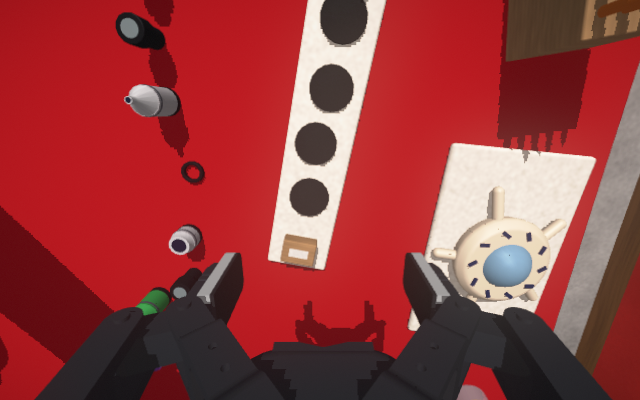

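The move was refused because every row needs all six keys, so the arm hasn't moved and this picture matches the first one. I'll send it again.

move_arm --targets '[{"dx": -0.78,"dy": 0.35,"dz": -0.3,"rx": 0,"ry": 0,"rz": 0},{"dx": -0.78,"dy": 0.35,"dz": -0.3,"rx": 0,"ry": 0,"rz": 0},{"dx": -0.78,"dy": 0.35,"dz": -0.3,"rx": 0,"ry": 0,"rz": 0},{"dx": -0.78,"dy": 0.35,"dz": -0.3,"rx": 0,"ry": 0,"rz": 0},{"dx": -0.78,"dy": 0.35,"dz": -0.3,"rx": 0,"ry": 0,"rz": 0},{"dx": -0.78,"dy": 0.35,"dz": -0.3,"rx": 0,"ry": 0,"rz": 0},{"dx": -0.78,"dy": 0.35,"dz": -0.3,"rx": 0,"ry": 0,"rz": 0},{"dx": -0.78,"dy": 0.35,"dz": -0.3,"rx": 0,"ry": 0,"rz": 0},{"dx": -0.78,"dy": 0.35,"dz": -0.3,"rx": 0,"ry": 0,"rz": 0},{"dx": -0.78,"dy": 0.35,"dz": -0.3,"rx": 0,"ry": 0,"rz": 0}]' --claw 100 --newtons 30

```text
t: 1.45
tcp_pos: [0.4294, 0.0878, 0.1562]
tool_rot: [0.707, 0.707, 0.0, 0.0]
force: [-0.8, -0.1, -0.7]
finger_gap: 0.998
gripper_force: 0.0
```

```bash
python3 - <<'E'
from h import *
W0=np.load('W1.npy',allow_pickle=True).item()
print('w0 73',ray(W0,(128,99),.073),'34',ray(W0,(179,245),.034))
W=cams.camera_model('wrist');im=cams.snapshot('wrist')[:,:,::-1]
cv2.imwrite('pics/w2.png',im);np.save('W2.npy',W,allow_pickle=True)
s=sensors.sense();print(s['tcp_pos'],s['tool_rot'],s['t'])
E
```

```text
w0 73 [0.42812569 0.08941668] 34 [ 0.43079555 -0.09411098]
[0.42476088 0.08878642 0.15507564] [ 0.70687007  0.70733388 -0.00229691 -0.00286441] 1.5
```

View pics/w2.png

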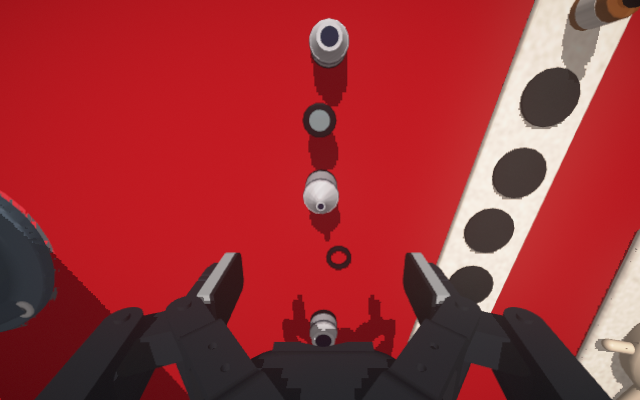

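The wrist view shows the 73 mm nose at (320,206), the 47 mm nose at (329,37), all four pads, and the bottle at top right, beside pad_a.

```bash
python3 - <<'E'
from h import *
W=np.load('W2.npy',allow_pickle=True).item();im=cv2.imread('pics/w2.png')
print('73',ray(W,(320.5,206),.073),'47',ray(W,(329,37),.047),'34 ',ray(W,(323,340),.034))
for n,p in zip('abcd',[(550,97),(519,173),(489,231),(472,280)]):
    q,st=padpix(im,p);print(n,q.round(1),st,ray(W,q,.014).round(4))
print(sensors.sense()['tcp_pos'])
E
```

```text
73 [0.42742208 0.08889356] 47 [0.43439801 0.22213201] 34  [ 0.42966776 -0.09382179]
a [549.9  96.9] [ 521   68   59   59 2637] [0.6462 0.1783]
b [518.9 172.5] [ 493  148   53   50 1991] [0.6329 0.1048]
c [488.6 230.1] [ 464  209   50   43 1628] [0.6136 0.0397]
d [326.2 351.9] [   34   253   578   147 40475] [ 0.4339 -0.133 ]
[0.42476088 0.08878642 0.15507564]
```

Cameras agree to 2–3 mm. Now I descend on the 73 mm.

move_arm --targets '[{"dx": -0.04,"dy": 0.04,"dz": -0.7,"rx": 0,"ry": 0,"rz": 0},{"dx": -0.04,"dy": 0,"dz": -0.7,"rx": 0,"ry": 0,"rz": 0},{"dx": 0,"dy": 0,"dz": -0.7,"rx": 0,"ry": 0,"rz": 0},{"dx": 0,"dy": 0,"dz": -0.7,"rx": 0,"ry": 0,"rz": 0},{"dx": 0,"dy": 0,"dz": -0.7,"rx": 0,"ry": 0,"rz": 0},{"dx": 0,"dy": 0,"dz": -0.7,"rx": 0,"ry": 0,"rz": 0},{"dx": 0,"dy": 0,"dz": -0.7,"rx": 0,"ry": 0,"rz": 0},{"dx": 0,"dy": 0,"dz": -0.7,"rx": 0,"ry": 0,"rz": 0},{"dx": 0,"dy": 0,"dz": 0,"rx": 0,"ry": 0,"rz": 0},{"dx": 0,"dy": 0,"dz": 0,"rx": 0,"ry": 0,"rz": 0}]'

```text
t: 2.75
tcp_pos: [0.4286, 0.0884, 0.0166]
tool_rot: [0.707, 0.707, 0.0, 0.0]
force: [0.5, -0.2, 0.3]
finger_gap: 0.997
gripper_force: 0.0
```

```bash
python3 - <<'E'
from h import *
s=sensors.sense();print(s['tcp_pos'],s['force'])
E
```

```text
[0.4285968  0.08843369 0.01662008] [ 0.45593495 -0.23656466  0.2680529 ]
```

move_arm --targets '[{"dx": 0,"dy": 0,"dz": 0,"rx": 0,"ry": 0,"rz": 0},{"dx": 0,"dy": 0,"dz": 0,"rx": 0,"ry": 0,"rz": 0},{"dx": 0,"dy": 0,"dz": 0,"rx": 0,"ry": 0,"rz": 0},{"dx": 0,"dy": 0,"dz": 0,"rx": 0,"ry": 0,"rz": 0},{"dx": 0,"dy": 0,"dz": 0,"rx": 0,"ry": 0,"rz": 0},{"dx": 0,"dy": 0,"dz": 0,"rx": 0,"ry": 0,"rz": 0},{"dx": 0,"dy": 0,"dz": 0,"rx": 0,"ry": 0,"rz": 0},{"dx": 0,"dy": 0,"dz": 0,"rx": 0,"ry": 0,"rz": 0},{"dx": 0,"dy": 0,"dz": 0,"rx": 0,"ry": 0,"rz": 0},{"dx": 0,"dy": 0,"dz": 0,"rx": 0,"ry": 0,"rz": 0}]' --claw 0 --newtons 35

```text
t: 4.0
tcp_pos: [0.428, 0.0886, 0.0168]
tool_rot: [0.707, 0.707, 0.0, 0.0]
force: [-0.5, -0.2, 6.5]
finger_gap: 0.39
gripper_force: 34.4
```

Gripped: 0.39 × 85 mm ≈ 33 mm. Now I lift.

move_arm --targets '[{"dx": 0,"dy": 0,"dz": 0.2,"rx": 0,"ry": 0,"rz": 0},{"dx": 0,"dy": 0,"dz": 0.4,"rx": 0,"ry": 0,"rz": 0},{"dx": 0,"dy": 0,"dz": 0.6,"rx": 0,"ry": 0,"rz": 0},{"dx": 0,"dy": 0,"dz": 0.6,"rx": 0,"ry": 0,"rz": 0},{"dx": 0,"dy": 0,"dz": 0.6,"rx": 0,"ry": 0,"rz": 0},{"dx": 0.2,"dy": 0.1,"dz": 0.6,"rx": 0,"ry": 0,"rz": 0},{"dx": 0.4,"dy": 0.2,"dz": 0.4,"rx": 0,"ry": 0,"rz": 0},{"dx": 0.6,"dy": 0.3,"dz": 0.2,"rx": 0,"ry": 0,"rz": 0},{"dx": 0.8,"dy": 0.3,"dz": 0,"rx": 0,"ry": 0,"rz": 0},{"dx": 0.8,"dy": 0.3,"dz": 0,"rx": 0,"ry": 0,"rz": 0}]'

```text
t: 5.25
tcp_pos: [0.4981, 0.1188, 0.1069]
tool_rot: [0.707, 0.707, -0.0, -0.0]
force: [0.7, -0.9, -2.7]
finger_gap: 0.386
gripper_force: 35.0
```

move_arm --targets '[{"dx": 0.8,"dy": 0.3,"dz": 0,"rx": 0,"ry": 0,"rz": 0},{"dx": 0.8,"dy": 0.3,"dz": 0,"rx": 0,"ry": 0,"rz": 0},{"dx": 0.8,"dy": 0.3,"dz": 0,"rx": 0,"ry": 0,"rz": 0},{"dx": 0.8,"dy": 0.3,"dz": 0,"rx": 0,"ry": 0,"rz": 0},{"dx": 0.8,"dy": 0.3,"dz": 0,"rx": 0,"ry": 0,"rz": 0},{"dx": 0.8,"dy": 0.3,"dz": 0,"rx": 0,"ry": 0,"rz": 0},{"dx": 0.7,"dy": 0.3,"dz": 0,"rx": 0,"ry": 0,"rz": 0},{"dx": 0.44,"dy": 0.22,"dz": -0.2,"rx": 0,"ry": 0,"rz": 0},{"dx": 0,"dy": 0,"dz": -0.4,"rx": 0,"ry": 0,"rz": 0},{"dx": 0,"dy": 0,"dz": -0.4,"rx": 0,"ry": 0,"rz": 0}]'

```text
t: 6.5
tcp_pos: [0.6449, 0.1763, 0.08]
tool_rot: [0.707, 0.707, -0.001, -0.001]
force: [-0.1, 0.3, -2.8]
finger_gap: 0.381
gripper_force: 35.1
```

```bash
python3 - <<'E'
from h import *
W=cams.camera_model('wrist');im=cams.snapshot('wrist')[:,:,::-1];cv2.imwrite('pics/w3.png',im);np.save('W3.npy',W,allow_pickle=True)
a=cams.snapshot('side')[:,:,::-1];cv2.imwrite('pics/s3.png',a)
cv2.imwrite('pics/m3.png',np.hstack([im[:,160:520],cv2.resize(a[150:350,100:310],None,fx=2,fy=2)]))
print(sensors.sense()['tcp_pos'])
E
```

```text
[0.6440144  0.17607164 0.07909934]
```

View pics/m3.png

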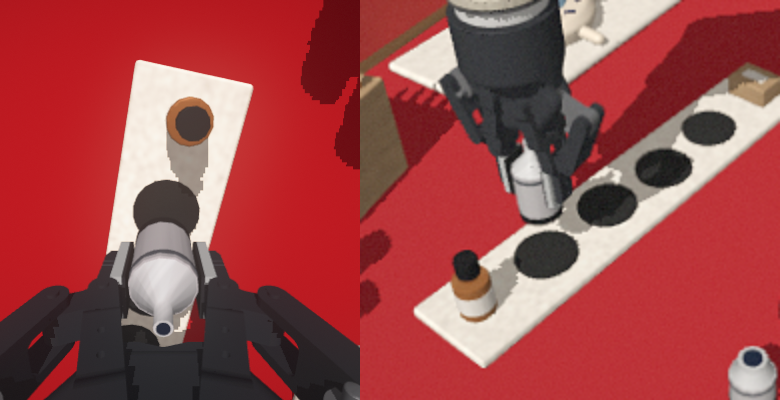

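The lens is held upright above pad_a: nose at wrist (323,328), pad edges at columns 293 and 359 near row 210. I'll check the offset.

```bash
python3 - <<'E'
from h import *
W=np.load('W3.npy',allow_pickle=True).item()
print('nose',ray(W,(323,328),.063+.073),'pad L/R/top',ray(W,(293,212),.014),ray(W,(359,212),.014),ray(W,(327,179),.014))
print('bottle cap',ray(W,(352.5,123),.067))
print(sensors.sense()['tcp_pos'])
E
```

```text
nose [0.64484923 0.17663965] pad L/R/top [0.62085638 0.1782733 ] [0.67348678 0.17829421] [0.64784864 0.20530748]
bottle cap [0.66065797 0.24924234]
[0.6440144  0.17607164 0.07909934]
```

Pad centre is (0.647, 0.178), which agrees with the earlier estimate. Lowering now.

move_arm --targets '[{"dx": 0.03,"dy": 0.04,"dz": -0.4,"rx": 0,"ry": 0,"rz": 0},{"dx": 0,"dy": 0,"dz": -0.4,"rx": 0,"ry": 0,"rz": 0},{"dx": 0,"dy": 0,"dz": -0.4,"rx": 0,"ry": 0,"rz": 0},{"dx": 0,"dy": 0,"dz": -0.3,"rx": 0,"ry": 0,"rz": 0},{"dx": 0,"dy": 0,"dz": -0.2,"rx": 0,"ry": 0,"rz": 0},{"dx": 0,"dy": 0,"dz": -0.14,"rx": 0,"ry": 0,"rz": 0},{"dx": 0,"dy": 0,"dz": -0.1,"rx": 0,"ry": 0,"rz": 0},{"dx": 0,"dy": 0,"dz": -0.06,"rx": 0,"ry": 0,"rz": 0},{"dx": 0,"dy": 0,"dz": 0,"rx": 0,"ry": 0,"rz": 0},{"dx": 0,"dy": 0,"dz": 0,"rx": 0,"ry": 0,"rz": 0}]'

```text
t: 7.85
tcp_pos: [0.6474, 0.1776, 0.0315]
tool_rot: [0.707, 0.707, 0.0, 0.0]
force: [0.5, -0.6, -2.2]
finger_gap: 0.389
gripper_force: 35.1
```

move_arm --targets '[{"dx": 0,"dy": 0,"dz": -0.02,"rx": 0,"ry": 0,"rz": 0},{"dx": 0,"dy": 0,"dz": -0.02,"rx": 0,"ry": 0,"rz": 0},{"dx": 0,"dy": 0,"dz": 0,"rx": 0,"ry": 0,"rz": 0},{"dx": 0,"dy": 0,"dz": 0,"rx": 0,"ry": 0,"rz": 0},{"dx": 0,"dy": 0,"dz": 0,"rx": 0,"ry": 0,"rz": 0},{"dx": 0,"dy": 0,"dz": 0,"rx": 0,"ry": 0,"rz": 0},{"dx": 0,"dy": 0,"dz": 0,"rx": 0,"ry": 0,"rz": 0},{"dx": 0,"dy": 0,"dz": 0,"rx": 0,"ry": 0,"rz": 0},{"dx": 0,"dy": 0,"dz": 0,"rx": 0,"ry": 0,"rz": 0},{"dx": 0,"dy": 0,"dz": 0,"rx": 0,"ry": 0,"rz": 0}]'

```text
t: 9.1
tcp_pos: [0.6474, 0.1776, 0.0309]
tool_rot: [0.707, 0.707, 0.0, 0.0]
force: [-1.5, -0.6, 5.1]
finger_gap: 0.387
gripper_force: 35.5
```

Contact (z force up to +5 N). Opening, then I retreat straight up.

move_arm --targets '[{"dx": 0,"dy": 0,"dz": 0,"rx": 0,"ry": 0,"rz": 0},{"dx": 0,"dy": 0,"dz": 0,"rx": 0,"ry": 0,"rz": 0},{"dx": 0,"dy": 0,"dz": 0,"rx": 0,"ry": 0,"rz": 0},{"dx": 0,"dy": 0,"dz": 0,"rx": 0,"ry": 0,"rz": 0},{"dx": 0,"dy": 0,"dz": 0,"rx": 0,"ry": 0,"rz": 0},{"dx": 0,"dy": 0,"dz": 0,"rx": 0,"ry": 0,"rz": 0},{"dx": 0,"dy": 0,"dz": 0,"rx": 0,"ry": 0,"rz": 0},{"dx": 0,"dy": 0,"dz": 0,"rx": 0,"ry": 0,"rz": 0},{"dx": 0,"dy": 0,"dz": 0,"rx": 0,"ry": 0,"rz": 0},{"dx": 0,"dy": 0,"dz": 0,"rx": 0,"ry": 0,"rz": 0}]' --claw 100

```text
t: 10.35
tcp_pos: [0.6472, 0.1775, 0.0303]
tool_rot: [0.707, 0.707, -0.0, 0.0]
force: [-0.2, -0.5, -1.1]
finger_gap: 1.0
gripper_force: 0.0
```

move_arm --targets '[{"dx": 0,"dy": 0,"dz": 0.4,"rx": 0,"ry": 0,"rz": 0},{"dx": 0,"dy": 0,"dz": 0.6,"rx": 0,"ry": 0,"rz": 0},{"dx": 0,"dy": 0,"dz": 0.8,"rx": 0,"ry": 0,"rz": 0},{"dx": 0,"dy": 0,"dz": 0.8,"rx": 0,"ry": 0,"rz": 0},{"dx": 0,"dy": 0,"dz": 0.8,"rx": 0,"ry": 0,"rz": 0},{"dx": 0,"dy": 0,"dz": 0.8,"rx": 0,"ry": 0,"rz": 0},{"dx": -0.5,"dy": -0.8,"dz": 0.6,"rx": 0,"ry": 0,"rz": 0},{"dx": -0.8,"dy": -1,"dz": 0.2,"rx": 0,"ry": 0,"rz": 0},{"dx": -0.8,"dy": -1,"dz": 0,"rx": 0,"ry": 0,"rz": 0},{"dx": -0.8,"dy": -1,"dz": 0,"rx": 0,"ry": 0,"rz": 0}]'

```text
t: 11.6
tcp_pos: [0.5743, 0.0818, 0.1563]
tool_rot: [0.707, 0.707, 0.0, 0.0]
force: [-0.2, 0.0, 0.2]
finger_gap: 1.002
gripper_force: 0.0
```

move_arm --targets '[{"dx": -0.5,"dy": -1,"dz": 0.1,"rx": 0,"ry": 0,"rz": 0},{"dx": -0.5,"dy": -1,"dz": 0.1,"rx": 0,"ry": 0,"rz": 0},{"dx": -0.5,"dy": -1,"dz": 0.1,"rx": 0,"ry": 0,"rz": 0},{"dx": -0.5,"dy": -1,"dz": 0.1,"rx": 0,"ry": 0,"rz": 0},{"dx": -0.5,"dy": -1,"dz": 0.1,"rx": 0,"ry": 0,"rz": 0},{"dx": -0.5,"dy": -1,"dz": 0.1,"rx": 0,"ry": 0,"rz": 0},{"dx": -0.5,"dy": -1,"dz": 0,"rx": 0,"ry": 0,"rz": 0},{"dx": -0.5,"dy": -1,"dz": 0,"rx": 0,"ry": 0,"rz": 0},{"dx": -0.5,"dy": -1,"dz": 0,"rx": 0,"ry": 0,"rz": 0},{"dx": -0.5,"dy": -1,"dz": 0,"rx": 0,"ry": 0,"rz": 0}]'

```text
t: 12.85
tcp_pos: [0.4495, -0.1684, 0.1712]
tool_rot: [0.707, 0.707, 0.0, 0.0]
force: [-0.1, -0.5, -0.4]
finger_gap: 1.003
gripper_force: 0.0
```

move_arm --targets '[{"dx": -0.1,"dy": -0.8,"dz": 0,"rx": 0,"ry": 0,"rz": 0},{"dx": -0.1,"dy": -0.8,"dz": 0,"rx": 0,"ry": 0,"rz": 0},{"dx": 0,"dy": -0.8,"dz": 0,"rx": 0,"ry": 0,"rz": 0},{"dx": 0,"dy": -0.6,"dz": 0,"rx": 0,"ry": 0,"rz": 0},{"dx": 0,"dy": 0,"dz": 0,"rx": 0,"ry": 0,"rz": 0},{"dx": 0,"dy": 0,"dz": 0,"rx": 0,"ry": 0,"rz": 0},{"dx": 0,"dy": 0,"dz": 0,"rx": 0,"ry": 0,"rz": 0},{"dx": 0,"dy": 0,"dz": 0,"rx": 0,"ry": 0,"rz": 0},{"dx": 0,"dy": 0,"dz": 0,"rx": 0,"ry": 0,"rz": 0},{"dx": 0,"dy": 0,"dz": 0,"rx": 0,"ry": 0,"rz": 0}]'

```text
t: 14.1
tcp_pos: [0.4448, -0.2423, 0.1703]
tool_rot: [0.707, 0.707, 0.0, -0.0]
force: [0.7, -0.5, 0.5]
finger_gap: 0.999
gripper_force: 0.0
```

```bash
python3 - <<'E'
from h import *
print(sensors.sense()['tcp_pos'])
W=cams.camera_model('wrist');im=cams.snapshot('wrist')[:,:,::-1];cv2.imwrite('pics/w4.png',im);np.save('W4.npy',W,allow_pickle=True)
a=cams.snapshot('side')[:,:,::-1]
cv2.imwrite('pics/m4.png',np.hstack([im[:,100:500],cv2.resize(a[170:345,130:310],(400,400))]))
S=cams.camera_model('side')
print('green',ray(S,(265+423/2.8,150+86/2.8),.06),'black',ray(S,(265+327/2.8,150+108/2.8),.05))
E
```

```text
[ 0.44475882 -0.2423361   0.17033248]
green [ 0.36653651 -0.20050856] black [ 0.42501791 -0.15658809]
```

View pics/m4.png

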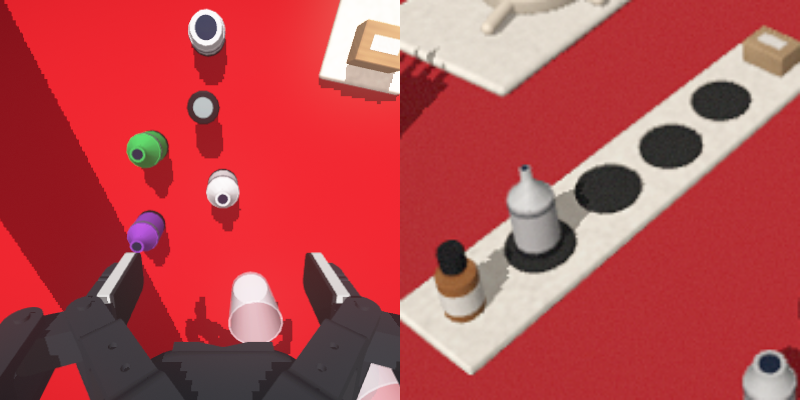

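The 73 mm stands centred on pad_a. The silver 60 mm nose is at wrist (322,198), with green at (237,154) and purple at (237,246) to its left. I'll check clearance for the fingers.

```bash
python3 - <<'E'
from h import *
W=np.load('W4.npy',allow_pickle=True).item()
for n,p,z in(('60',(322,198),.06),('green',(237,154),.06),('purple',(237,246),.06),('black',(303,107),.05),('34',(306,27),.034),('cup',(350,290),.0),('cuptop',(356,320),.06)):print(n,ray(W,p,z).round(4))
E
```

```text
60 [ 0.444  -0.2427]
green [ 0.3672 -0.201 ]
purple [ 0.3584 -0.2933]
black [ 0.4271 -0.1606]
34 [ 0.4301 -0.0945]
cup [ 0.4807 -0.3891]
cuptop [ 0.4815 -0.3845]
```

move_arm --targets '[{"dx": -0.02,"dy": -0.02,"dz": -0.8,"rx": 0,"ry": 0,"rz": 0},{"dx": 0,"dy": 0,"dz": -0.8,"rx": 0,"ry": 0,"rz": 0},{"dx": 0,"dy": 0,"dz": -0.8,"rx": 0,"ry": 0,"rz": 0},{"dx": 0,"dy": 0,"dz": -0.8,"rx": 0,"ry": 0,"rz": 0},{"dx": 0,"dy": 0,"dz": -0.8,"rx": 0,"ry": 0,"rz": 0},{"dx": 0,"dy": 0,"dz": -0.8,"rx": 0,"ry": 0,"rz": 0},{"dx": 0,"dy": 0,"dz": -0.8,"rx": 0,"ry": 0,"rz": 0},{"dx": 0,"dy": 0,"dz": -0.5,"rx": 0,"ry": 0,"rz": 0},{"dx": 0,"dy": 0,"dz": -0.22,"rx": 0,"ry": 0,"rz": 0},{"dx": 0,"dy": 0,"dz": 0,"rx": 0,"ry": 0,"rz": 0}]'

```text
t: 15.45
tcp_pos: [0.4443, -0.243, 0.0123]
tool_rot: [0.707, 0.707, -0.0, -0.0]
force: [-0.1, 0.6, 0.2]
finger_gap: 0.999
gripper_force: 0.0
```

move_arm --targets '[{"dx": 0,"dy": 0,"dz": 0,"rx": 0,"ry": 0,"rz": 0},{"dx": 0,"dy": 0,"dz": 0,"rx": 0,"ry": 0,"rz": 0},{"dx": 0,"dy": 0,"dz": 0,"rx": 0,"ry": 0,"rz": 0},{"dx": 0,"dy": 0,"dz": 0,"rx": 0,"ry": 0,"rz": 0},{"dx": 0,"dy": 0,"dz": 0,"rx": 0,"ry": 0,"rz": 0},{"dx": 0,"dy": 0,"dz": 0,"rx": 0,"ry": 0,"rz": 0},{"dx": 0,"dy": 0,"dz": 0,"rx": 0,"ry": 0,"rz": 0},{"dx": 0,"dy": 0,"dz": 0,"rx": 0,"ry": 0,"rz": 0},{"dx": 0,"dy": 0,"dz": 0,"rx": 0,"ry": 0,"rz": 0},{"dx": 0,"dy": 0,"dz": 0,"rx": 0,"ry": 0,"rz": 0}]' --claw 0

```text
t: 16.7
tcp_pos: [0.4444, -0.2431, 0.0129]
tool_rot: [0.707, 0.707, -0.0, 0.0]
force: [-1.0, 0.6, 6.5]
finger_gap: 0.384
gripper_force: 34.5
```

move_arm --targets '[{"dx": 0,"dy": 0,"dz": 0.2,"rx": 0,"ry": 0,"rz": 0},{"dx": 0,"dy": 0,"dz": 0.5,"rx": 0,"ry": 0,"rz": 0},{"dx": 0,"dy": 0,"dz": 0.8,"rx": 0,"ry": 0,"rz": 0},{"dx": 0,"dy": 0,"dz": 0.8,"rx": 0,"ry": 0,"rz": 0},{"dx": 0,"dy": 0,"dz": 0.8,"rx": 0,"ry": 0,"rz": 0},{"dx": 0.2,"dy": 0.2,"dz": 0.8,"rx": 0,"ry": 0,"rz": 0},{"dx": 0.4,"dy": 0.5,"dz": 0.4,"rx": 0,"ry": 0,"rz": 0},{"dx": 0.5,"dy": 0.8,"dz": 0.2,"rx": 0,"ry": 0,"rz": 0},{"dx": 0.5,"dy": 0.9,"dz": 0,"rx": 0,"ry": 0,"rz": 0},{"dx": 0.5,"dy": 0.9,"dz": 0,"rx": 0,"ry": 0,"rz": 0}]'

```text
t: 17.95
tcp_pos: [0.4971, -0.1589, 0.1248]
tool_rot: [0.707, 0.707, 0.0, -0.0]
force: [-0.5, -0.4, -0.7]
finger_gap: 0.389
gripper_force: 34.9
```

move_arm --targets '[{"dx": 0.6,"dy": 1,"dz": 0,"rx": 0,"ry": 0,"rz": 0},{"dx": 0.6,"dy": 1,"dz": 0,"rx": 0,"ry": 0,"rz": 0},{"dx": 0.6,"dy": 1,"dz": 0,"rx": 0,"ry": 0,"rz": 0},{"dx": 0.6,"dy": 1,"dz": 0,"rx": 0,"ry": 0,"rz": 0},{"dx": 0.6,"dy": 1,"dz": 0,"rx": 0,"ry": 0,"rz": 0},{"dx": 0.6,"dy": 1,"dz": 0,"rx": 0,"ry": 0,"rz": 0},{"dx": 0.6,"dy": 1,"dz": 0,"rx": 0,"ry": 0,"rz": 0},{"dx": 0.6,"dy": 1,"dz": 0,"rx": 0,"ry": 0,"rz": 0},{"dx": 0.4,"dy": 0.8,"dz": 0,"rx": 0,"ry": 0,"rz": 0},{"dx": 0.24,"dy": 0.6,"dz": 0,"rx": 0,"ry": 0,"rz": 0}]'

```text
t: 19.2
tcp_pos: [0.6327, 0.076, 0.1245]
tool_rot: [0.707, 0.707, -0.0, -0.0]
force: [0.2, -0.6, -2.3]
finger_gap: 0.386
gripper_force: 35.0
```

move_arm --targets '[{"dx": 0.05,"dy": 0.5,"dz": 0,"rx": 0,"ry": 0,"rz": 0},{"dx": 0,"dy": 0.4,"dz": -0.2,"rx": 0,"ry": 0,"rz": 0},{"dx": 0,"dy": 0.25,"dz": -0.6,"rx": 0,"ry": 0,"rz": 0},{"dx": 0,"dy": 0.05,"dz": -0.7,"rx": 0,"ry": 0,"rz": 0},{"dx": 0,"dy": 0,"dz": -0.7,"rx": 0,"ry": 0,"rz": 0},{"dx": 0,"dy": 0,"dz": -0.6,"rx": 0,"ry": 0,"rz": 0},{"dx": 0,"dy": 0,"dz": -0.5,"rx": 0,"ry": 0,"rz": 0},{"dx": 0,"dy": 0,"dz": -0.3,"rx": 0,"ry": 0,"rz": 0},{"dx": 0,"dy": 0,"dz": -0.16,"rx": 0,"ry": 0,"rz": 0},{"dx": 0,"dy": 0,"dz": -0.1,"rx": 0,"ry": 0,"rz": 0}]'

```text
t: 20.45
tcp_pos: [0.6343, 0.1045, 0.0284]
tool_rot: [0.707, 0.707, 0.0, 0.0]
force: [0.4, -0.6, -0.7]
finger_gap: 0.388
gripper_force: 35.0
```

move_arm --targets '[{"dx": 0,"dy": 0,"dz": -0.04,"rx": 0,"ry": 0,"rz": 0},{"dx": 0,"dy": 0,"dz": -0.03,"rx": 0,"ry": 0,"rz": 0},{"dx": 0,"dy": 0,"dz": -0.03,"rx": 0,"ry": 0,"rz": 0},{"dx": 0,"dy": 0,"dz": 0,"rx": 0,"ry": 0,"rz": 0},{"dx": 0,"dy": 0,"dz": 0,"rx": 0,"ry": 0,"rz": 0},{"dx": 0,"dy": 0,"dz": 0,"rx": 0,"ry": 0,"rz": 0},{"dx": 0,"dy": 0,"dz": 0,"rx": 0,"ry": 0,"rz": 0},{"dx": 0,"dy": 0,"dz": 0,"rx": 0,"ry": 0,"rz": 0},{"dx": 0,"dy": 0,"dz": 0,"rx": 0,"ry": 0,"rz": 0},{"dx": 0,"dy": 0,"dz": 0,"rx": 0,"ry": 0,"rz": 0}]'

```text
t: 21.7
tcp_pos: [0.6343, 0.1046, 0.0269]
tool_rot: [0.707, 0.707, 0.0, 0.0]
force: [-1.7, 0.1, 5.7]
finger_gap: 0.383
gripper_force: 35.5
```

move_arm --targets '[{"dx": 0,"dy": 0,"dz": 0,"rx": 0,"ry": 0,"rz": 0},{"dx": 0,"dy": 0,"dz": 0,"rx": 0,"ry": 0,"rz": 0},{"dx": 0,"dy": 0,"dz": 0,"rx": 0,"ry": 0,"rz": 0},{"dx": 0,"dy": 0,"dz": 0,"rx": 0,"ry": 0,"rz": 0},{"dx": 0,"dy": 0,"dz": 0,"rx": 0,"ry": 0,"rz": 0},{"dx": 0,"dy": 0,"dz": 0,"rx": 0,"ry": 0,"rz": 0},{"dx": 0,"dy": 0,"dz": 0,"rx": 0,"ry": 0,"rz": 0},{"dx": 0,"dy": 0,"dz": 0,"rx": 0,"ry": 0,"rz": 0},{"dx": 0,"dy": 0,"dz": 0,"rx": 0,"ry": 0,"rz": 0},{"dx": 0,"dy": 0,"dz": 0,"rx": 0,"ry": 0,"rz": 0}]' --claw 100

```text
t: 22.95
tcp_pos: [0.634, 0.1046, 0.0258]
tool_rot: [0.707, 0.707, 0.0, 0.0]
force: [0.1, 0.7, -0.6]
finger_gap: 0.999
gripper_force: 0.0
```

move_arm --targets '[{"dx": 0,"dy": 0,"dz": 0.4,"rx": 0,"ry": 0,"rz": 0},{"dx": 0,"dy": 0,"dz": 0.6,"rx": 0,"ry": 0,"rz": 0},{"dx": 0,"dy": 0,"dz": 0.8,"rx": 0,"ry": 0,"rz": 0},{"dx": 0,"dy": 0,"dz": 0.8,"rx": 0,"ry": 0,"rz": 0},{"dx": 0,"dy": 0,"dz": 0.8,"rx": 0,"ry": 0,"rz": 0},{"dx": 0,"dy": 0,"dz": 0.8,"rx": 0,"ry": 0,"rz": 0},{"dx": -0.4,"dy": 0,"dz": 0.8,"rx": 0,"ry": 0,"rz": 0},{"dx": -0.8,"dy": 0.2,"dz": 0.2,"rx": 0,"ry": 0,"rz": 0},{"dx": -0.9,"dy": 0.4,"dz": 0,"rx": 0,"ry": 0,"rz": 0},{"dx": -0.9,"dy": 0.6,"dz": 0,"rx": 0,"ry": 0,"rz": 0}]'

```text
t: 24.2
tcp_pos: [0.5577, 0.1345, 0.157]
tool_rot: [0.707, 0.707, 0.0, 0.0]
force: [0.2, -0.2, 0.1]
finger_gap: 1.001
gripper_force: 0.0
```

move_arm --targets '[{"dx": -0.9,"dy": 0.6,"dz": 0,"rx": 0,"ry": 0,"rz": 0},{"dx": -0.9,"dy": 0.6,"dz": 0,"rx": 0,"ry": 0,"rz": 0},{"dx": -0.9,"dy": 0.6,"dz": 0,"rx": 0,"ry": 0,"rz": 0},{"dx": -0.9,"dy": 0.6,"dz": 0,"rx": 0,"ry": 0,"rz": 0},{"dx": -0.8,"dy": 0.6,"dz": 0,"rx": 0,"ry": 0,"rz": 0},{"dx": -0.58,"dy": 0.48,"dz": 0,"rx": 0,"ry": 0,"rz": 0},{"dx": 0,"dy": 0,"dz": 0,"rx": 0,"ry": 0,"rz": 0},{"dx": 0,"dy": 0,"dz": 0,"rx": 0,"ry": 0,"rz": 0},{"dx": 0,"dy": 0,"dz": 0,"rx": 0,"ry": 0,"rz": 0},{"dx": 0,"dy": 0,"dz": 0,"rx": 0,"ry": 0,"rz": 0}]'

```text
t: 25.45
tcp_pos: [0.4351, 0.2212, 0.1557]
tool_rot: [0.707, 0.707, 0.0, 0.0]
force: [-0.0, 0.4, 0.1]
finger_gap: 1.001
gripper_force: 0.0
```

```bash
python3 - <<'E'
from h import *
print(sensors.sense()['tcp_pos'])
W=cams.camera_model('wrist');im=cams.snapshot('wrist')[:,:,::-1];np.save('W5.npy',W,allow_pickle=True)
a=cams.snapshot('side')[:,:,::-1]
cv2.imwrite('pics/m5.png',np.hstack([im[:,200:600],cv2.resize(a[170:345,130:310],(400,400))]))
E
```

```text
[0.43510136 0.22115628 0.15573621]
```

View pics/m5.png

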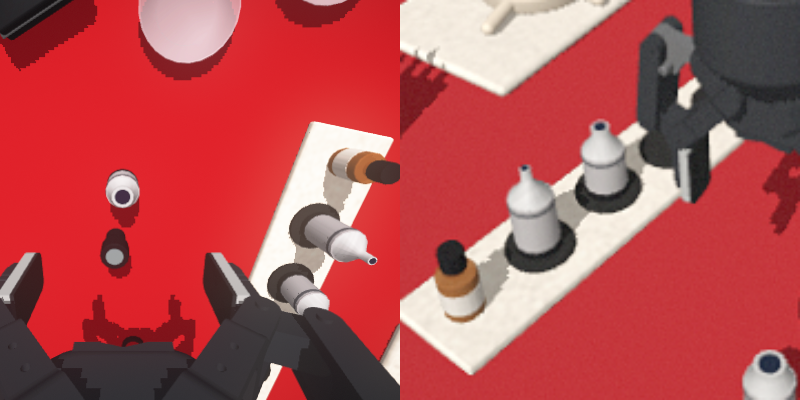

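Both placed lenses stand centred. The 47 mm nose is at wrist (322,196), the same relative spot as the 60 mm before its grasp, so it is aligned to within about 1 mm. Grasping.

move_arm --targets '[{"dx": 0,"dy": 0.03,"dz": -0.8,"rx": 0,"ry": 0,"rz": 0},{"dx": 0,"dy": 0,"dz": -0.8,"rx": 0,"ry": 0,"rz": 0},{"dx": 0,"dy": 0,"dz": -0.8,"rx": 0,"ry": 0,"rz": 0},{"dx": 0,"dy": 0,"dz": -0.8,"rx": 0,"ry": 0,"rz": 0},{"dx": 0,"dy": 0,"dz": -0.8,"rx": 0,"ry": 0,"rz": 0},{"dx": 0,"dy": 0,"dz": -0.8,"rx": 0,"ry": 0,"rz": 0},{"dx": 0,"dy": 0,"dz": -0.6,"rx": 0,"ry": 0,"rz": 0},{"dx": 0,"dy": 0,"dz": -0.3,"rx": 0,"ry": 0,"rz": 0},{"dx": 0,"dy": 0,"dz": -0.2,"rx": 0,"ry": 0,"rz": 0},{"dx": 0,"dy": 0,"dz": 0,"rx": 0,"ry": 0,"rz": 0}]'

```text
t: 26.8
tcp_pos: [0.4346, 0.2223, 0.0083]
tool_rot: [0.707, 0.707, 0.0, 0.0]
force: [-0.2, -0.0, -0.3]
finger_gap: 1.003
gripper_force: 0.0
```

move_arm --targets '[{"dx": 0,"dy": 0,"dz": 0,"rx": 0,"ry": 0,"rz": 0},{"dx": 0,"dy": 0,"dz": 0,"rx": 0,"ry": 0,"rz": 0},{"dx": 0,"dy": 0,"dz": 0,"rx": 0,"ry": 0,"rz": 0},{"dx": 0,"dy": 0,"dz": 0,"rx": 0,"ry": 0,"rz": 0},{"dx": 0,"dy": 0,"dz": 0,"rx": 0,"ry": 0,"rz": 0},{"dx": 0,"dy": 0,"dz": 0,"rx": 0,"ry": 0,"rz": 0},{"dx": 0,"dy": 0,"dz": 0,"rx": 0,"ry": 0,"rz": 0},{"dx": 0,"dy": 0,"dz": 0,"rx": 0,"ry": 0,"rz": 0},{"dx": 0,"dy": 0,"dz": 0,"rx": 0,"ry": 0,"rz": 0},{"dx": 0,"dy": 0,"dz": 0,"rx": 0,"ry": 0,"rz": 0}]' --claw 0

```text
t: 28.05
tcp_pos: [0.4346, 0.2223, 0.0088]
tool_rot: [0.707, 0.707, 0.0, 0.0]
force: [-0.4, -0.0, 5.7]
finger_gap: 0.386
gripper_force: 34.5
```

move_arm --targets '[{"dx": 0,"dy": 0,"dz": 0.2,"rx": 0,"ry": 0,"rz": 0},{"dx": 0,"dy": 0,"dz": 0.5,"rx": 0,"ry": 0,"rz": 0},{"dx": 0,"dy": 0,"dz": 0.8,"rx": 0,"ry": 0,"rz": 0},{"dx": 0,"dy": 0,"dz": 0.8,"rx": 0,"ry": 0,"rz": 0},{"dx": 0,"dy": 0,"dz": 0.8,"rx": 0,"ry": 0,"rz": 0},{"dx": 0.2,"dy": -0.2,"dz": 0.8,"rx": 0,"ry": 0,"rz": 0},{"dx": 0.4,"dy": -0.4,"dz": 0.6,"rx": 0,"ry": 0,"rz": 0},{"dx": 0.6,"dy": -0.6,"dz": 0.2,"rx": 0,"ry": 0,"rz": 0},{"dx": 0.7,"dy": -0.7,"dz": 0,"rx": 0,"ry": 0,"rz": 0},{"dx": 0.7,"dy": -0.7,"dz": 0,"rx": 0,"ry": 0,"rz": 0}]'

```text
t: 29.3
tcp_pos: [0.5002, 0.1561, 0.1258]
tool_rot: [0.707, 0.707, -0.0, -0.0]
force: [-0.6, -0.3, -2.2]
finger_gap: 0.38
gripper_force: 35.0
```

move_arm --targets '[{"dx": 0.7,"dy": -0.7,"dz": 0,"rx": 0,"ry": 0,"rz": 0},{"dx": 0.7,"dy": -0.7,"dz": 0,"rx": 0,"ry": 0,"rz": 0},{"dx": 0.7,"dy": -0.7,"dz": 0,"rx": 0,"ry": 0,"rz": 0},{"dx": 0.7,"dy": -0.7,"dz": 0,"rx": 0,"ry": 0,"rz": 0},{"dx": 0.7,"dy": -0.7,"dz": 0,"rx": 0,"ry": 0,"rz": 0},{"dx": 0.6,"dy": -0.7,"dz": 0,"rx": 0,"ry": 0,"rz": 0},{"dx": 0.4,"dy": -0.4,"dz": 0,"rx": 0,"ry": 0,"rz": 0},{"dx": 0.1,"dy": -0.12,"dz": -0.2,"rx": 0,"ry": 0,"rz": 0},{"dx": 0,"dy": 0,"dz": -0.5,"rx": 0,"ry": 0,"rz": 0},{"dx": 0,"dy": 0,"dz": -0.5,"rx": 0,"ry": 0,"rz": 0}]'

```text
t: 30.55
tcp_pos: [0.6133, 0.04, 0.0946]
tool_rot: [0.707, 0.707, -0.001, -0.001]
force: [-0.5, -0.5, -1.0]
finger_gap: 0.385
gripper_force: 35.0
```

move_arm --targets '[{"dx": 0.02,"dy": 0,"dz": -0.6,"rx": 0,"ry": 0,"rz": 0},{"dx": 0,"dy": 0,"dz": -0.6,"rx": 0,"ry": 0,"rz": 0},{"dx": 0,"dy": 0,"dz": -0.6,"rx": 0,"ry": 0,"rz": 0},{"dx": 0,"dy": 0,"dz": -0.4,"rx": 0,"ry": 0,"rz": 0},{"dx": 0,"dy": 0,"dz": -0.3,"rx": 0,"ry": 0,"rz": 0},{"dx": 0,"dy": 0,"dz": -0.2,"rx": 0,"ry": 0,"rz": 0},{"dx": 0,"dy": 0,"dz": -0.14,"rx": 0,"ry": 0,"rz": 0},{"dx": 0,"dy": 0,"dz": 0,"rx": 0,"ry": 0,"rz": 0},{"dx": 0,"dy": 0,"dz": -0.04,"rx": 0,"ry": 0,"rz": 0},{"dx": 0,"dy": 0,"dz": -0.04,"rx": 0,"ry": 0,"rz": 0}]'

```text
t: 31.8
tcp_pos: [0.6152, 0.0393, 0.0231]
tool_rot: [0.707, 0.707, 0.0, 0.0]
force: [0.3, 0.1, -1.0]
finger_gap: 0.387
gripper_force: 35.0
```

move_arm --targets '[{"dx": 0,"dy": 0,"dz": -0.02,"rx": 0,"ry": 0,"rz": 0},{"dx": 0,"dy": 0,"dz": -0.02,"rx": 0,"ry": 0,"rz": 0},{"dx": 0,"dy": 0,"dz": 0,"rx": 0,"ry": 0,"rz": 0},{"dx": 0,"dy": 0,"dz": 0,"rx": 0,"ry": 0,"rz": 0},{"dx": 0,"dy": 0,"dz": 0,"rx": 0,"ry": 0,"rz": 0},{"dx": 0,"dy": 0,"dz": 0,"rx": 0,"ry": 0,"rz": 0},{"dx": 0,"dy": 0,"dz": 0,"rx": 0,"ry": 0,"rz": 0},{"dx": 0,"dy": 0,"dz": 0,"rx": 0,"ry": 0,"rz": 0},{"dx": 0,"dy": 0,"dz": 0,"rx": 0,"ry": 0,"rz": 0},{"dx": 0,"dy": 0,"dz": 0,"rx": 0,"ry": 0,"rz": 0}]'

```text
t: 33.05
tcp_pos: [0.6151, 0.0393, 0.0228]
tool_rot: [0.707, 0.707, 0.0, 0.0]
force: [-2.2, -0.1, 5.0]
finger_gap: 0.381
gripper_force: 35.5
```

move_arm --targets '[{"dx": 0,"dy": 0,"dz": 0,"rx": 0,"ry": 0,"rz": 0},{"dx": 0,"dy": 0,"dz": 0,"rx": 0,"ry": 0,"rz": 0},{"dx": 0,"dy": 0,"dz": 0,"rx": 0,"ry": 0,"rz": 0},{"dx": 0,"dy": 0,"dz": 0,"rx": 0,"ry": 0,"rz": 0},{"dx": 0,"dy": 0,"dz": 0,"rx": 0,"ry": 0,"rz": 0},{"dx": 0,"dy": 0,"dz": 0,"rx": 0,"ry": 0,"rz": 0},{"dx": 0,"dy": 0,"dz": 0,"rx": 0,"ry": 0,"rz": 0},{"dx": 0,"dy": 0,"dz": 0,"rx": 0,"ry": 0,"rz": 0},{"dx": 0,"dy": 0,"dz": 0,"rx": 0,"ry": 0,"rz": 0},{"dx": 0,"dy": 0,"dz": 0,"rx": 0,"ry": 0,"rz": 0}]' --claw 100

```text
t: 34.3
tcp_pos: [0.615, 0.0393, 0.0218]
tool_rot: [0.707, 0.707, -0.0, -0.0]
force: [0.6, -0.1, -0.1]
finger_gap: 0.998
gripper_force: 0.0
```

move_arm --targets '[{"dx": 0,"dy": 0,"dz": 0.4,"rx": 0,"ry": 0,"rz": 0},{"dx": 0,"dy": 0,"dz": 0.6,"rx": 0,"ry": 0,"rz": 0},{"dx": 0,"dy": 0,"dz": 0.8,"rx": 0,"ry": 0,"rz": 0},{"dx": 0,"dy": 0,"dz": 0.8,"rx": 0,"ry": 0,"rz": 0},{"dx": 0,"dy": 0,"dz": 0.8,"rx": 0,"ry": 0,"rz": 0},{"dx": 0,"dy": 0,"dz": 0.8,"rx": 0,"ry": 0,"rz": 0},{"dx": -0.4,"dy": -0.4,"dz": 0.8,"rx": 0,"ry": 0,"rz": 0},{"dx": -0.8,"dy": -0.6,"dz": 0.4,"rx": 0,"ry": 0,"rz": 0},{"dx": -0.8,"dy": -0.6,"dz": 0,"rx": 0,"ry": 0,"rz": 0},{"dx": -0.8,"dy": -0.6,"dz": 0,"rx": 0,"ry": 0,"rz": 0}]'

```text
t: 35.55
tcp_pos: [0.5448, -0.0162, 0.1584]
tool_rot: [0.707, 0.707, 0.001, 0.001]
force: [-0.7, -0.2, -1.5]
finger_gap: 0.998
gripper_force: 0.0
```

move_arm --targets '[{"dx": -0.9,"dy": -0.6,"dz": 0,"rx": 0,"ry": 0,"rz": 0},{"dx": -0.9,"dy": -0.6,"dz": 0,"rx": 0,"ry": 0,"rz": 0},{"dx": -0.9,"dy": -0.6,"dz": 0,"rx": 0,"ry": 0,"rz": 0},{"dx": -0.9,"dy": -0.6,"dz": 0,"rx": 0,"ry": 0,"rz": 0},{"dx": -0.7,"dy": -0.5,"dz": 0,"rx": 0,"ry": 0,"rz": 0},{"dx": -0.3,"dy": -0.25,"dz": 0,"rx": 0,"ry": 0,"rz": 0},{"dx": 0,"dy": 0,"dz": 0,"rx": 0,"ry": 0,"rz": 0},{"dx": 0,"dy": 0,"dz": 0,"rx": 0,"ry": 0,"rz": 0},{"dx": 0,"dy": 0,"dz": 0,"rx": 0,"ry": 0,"rz": 0},{"dx": 0,"dy": 0,"dz": 0,"rx": 0,"ry": 0,"rz": 0}]'

```text
t: 36.8
tcp_pos: [0.4303, -0.0942, 0.1567]
tool_rot: [0.707, 0.707, 0.0, 0.0]
force: [0.4, -0.7, -0.0]
finger_gap: 1.001
gripper_force: 0.0
```

```bash
python3 - <<'E'
from h import *
print(sensors.sense()['tcp_pos'])
W=cams.camera_model('wrist');im=cams.snapshot('wrist')[:,:,::-1];np.save('W6.npy',W,allow_pickle=True)
a=cams.snapshot('side')[:,:,::-1]
cv2.imwrite('pics/m6.png',np.hstack([im[:,200:600],cv2.resize(a[170:345,130:310],(400,400))]))
q,st=padpix(im,(0,0)) if 0 else (0,0)
E
```

```text
[ 0.4303146  -0.09420739  0.1567433 ]
```

View pics/m6.png

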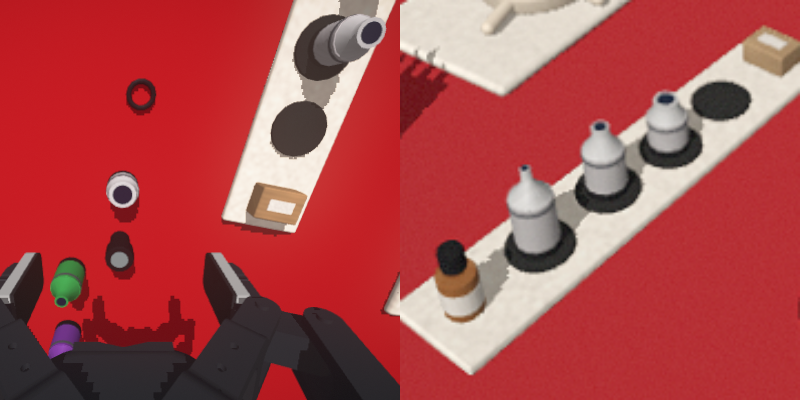

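Three are standing well. The 34 mm nose is at wrist (322,194) and pad_d at (499,129).

```bash
python3 - <<'E'
from h import *
W=np.load('W6.npy',allow_pickle=True).item();im=cv2.imread('pics/m6.png')
q,st=padpix(im,(299,129));print(q,st,'d',ray(W,q+[200,0],.014),'34',ray(W,(322.5,194),.034))
E
```

```text
[300.37038883 125.88085743] [ 271  102   56   53 2006] d [ 0.60562903 -0.03015742] 34 [ 0.43000619 -0.09435162]
```

move_arm --targets '[{"dx": 0,"dy": 0,"dz": -0.8,"rx": 0,"ry": 0,"rz": 0},{"dx": 0,"dy": 0,"dz": -0.8,"rx": 0,"ry": 0,"rz": 0},{"dx": 0,"dy": 0,"dz": -0.8,"rx": 0,"ry": 0,"rz": 0},{"dx": 0,"dy": 0,"dz": -0.8,"rx": 0,"ry": 0,"rz": 0},{"dx": 0,"dy": 0,"dz": -0.8,"rx": 0,"ry": 0,"rz": 0},{"dx": 0,"dy": 0,"dz": -0.8,"rx": 0,"ry": 0,"rz": 0},{"dx": 0,"dy": 0,"dz": -0.6,"rx": 0,"ry": 0,"rz": 0},{"dx": 0,"dy": 0,"dz": -0.4,"rx": 0,"ry": 0,"rz": 0},{"dx": 0,"dy": 0,"dz": -0.2,"rx": 0,"ry": 0,"rz": 0},{"dx": 0,"dy": 0,"dz": -0.1,"rx": 0,"ry": 0,"rz": 0}]'

```text
t: 38.15
tcp_pos: [0.4301, -0.0945, 0.0043]
tool_rot: [0.707, 0.707, 0.0, 0.0]
force: [-0.5, -0.2, -0.0]
finger_gap: 1.003
gripper_force: 0.0
```

move_arm --targets '[{"dx": 0,"dy": 0,"dz": 0,"rx": 0,"ry": 0,"rz": 0},{"dx": 0,"dy": 0,"dz": 0,"rx": 0,"ry": 0,"rz": 0},{"dx": 0,"dy": 0,"dz": 0,"rx": 0,"ry": 0,"rz": 0},{"dx": 0,"dy": 0,"dz": 0,"rx": 0,"ry": 0,"rz": 0},{"dx": 0,"dy": 0,"dz": 0,"rx": 0,"ry": 0,"rz": 0},{"dx": 0,"dy": 0,"dz": 0,"rx": 0,"ry": 0,"rz": 0},{"dx": 0,"dy": 0,"dz": 0,"rx": 0,"ry": 0,"rz": 0},{"dx": 0,"dy": 0,"dz": 0,"rx": 0,"ry": 0,"rz": 0},{"dx": 0,"dy": 0,"dz": 0,"rx": 0,"ry": 0,"rz": 0},{"dx": 0,"dy": 0,"dz": 0,"rx": 0,"ry": 0,"rz": 0}]' --claw 0

```text
t: 39.4
tcp_pos: [0.4301, -0.0945, 0.0048]
tool_rot: [0.707, 0.707, 0.0, 0.0]
force: [-0.9, 0.4, 6.0]
finger_gap: 0.379
gripper_force: 34.5
```

move_arm --targets '[{"dx": 0,"dy": 0,"dz": 0.2,"rx": 0,"ry": 0,"rz": 0},{"dx": 0,"dy": 0,"dz": 0.4,"rx": 0,"ry": 0,"rz": 0},{"dx": 0,"dy": 0,"dz": 0.6,"rx": 0,"ry": 0,"rz": 0},{"dx": 0,"dy": 0,"dz": 0.8,"rx": 0,"ry": 0,"rz": 0},{"dx": 0,"dy": 0,"dz": 0.8,"rx": 0,"ry": 0,"rz": 0},{"dx": 0.2,"dy": 0,"dz": 0.6,"rx": 0,"ry": 0,"rz": 0},{"dx": 0.4,"dy": 0.1,"dz": 0.3,"rx": 0,"ry": 0,"rz": 0},{"dx": 0.6,"dy": 0.2,"dz": 0.1,"rx": 0,"ry": 0,"rz": 0},{"dx": 0.7,"dy": 0.25,"dz": 0,"rx": 0,"ry": 0,"rz": 0},{"dx": 0.7,"dy": 0.25,"dz": 0,"rx": 0,"ry": 0,"rz": 0}]'

```text
t: 40.65
tcp_pos: [0.4961, -0.0738, 0.0989]
tool_rot: [0.707, 0.707, -0.0, -0.0]
force: [0.2, 0.7, -1.3]
finger_gap: 0.381
gripper_force: 34.9
```

move_arm --targets '[{"dx": 0.7,"dy": 0.25,"dz": 0,"rx": 0,"ry": 0,"rz": 0},{"dx": 0.7,"dy": 0.25,"dz": 0,"rx": 0,"ry": 0,"rz": 0},{"dx": 0.7,"dy": 0.25,"dz": 0,"rx": 0,"ry": 0,"rz": 0},{"dx": 0.7,"dy": 0.25,"dz": 0,"rx": 0,"ry": 0,"rz": 0},{"dx": 0.7,"dy": 0.3,"dz": 0,"rx": 0,"ry": 0,"rz": 0},{"dx": 0.6,"dy": 0.3,"dz": 0,"rx": 0,"ry": 0,"rz": 0},{"dx": 0.3,"dy": 0.12,"dz": 0,"rx": 0,"ry": 0,"rz": 0},{"dx": 0.02,"dy": 0,"dz": -0.2,"rx": 0,"ry": 0,"rz": 0},{"dx": 0,"dy": 0,"dz": -0.4,"rx": 0,"ry": 0,"rz": 0},{"dx": 0,"dy": 0,"dz": -0.4,"rx": 0,"ry": 0,"rz": 0}]'

```text
t: 41.9
tcp_pos: [0.6046, -0.0316, 0.0733]
tool_rot: [0.707, 0.707, -0.0, -0.001]
force: [0.8, 0.8, -0.3]
finger_gap: 0.381
gripper_force: 34.9
```

move_arm --targets '[{"dx": 0,"dy": 0,"dz": -0.5,"rx": 0,"ry": 0,"rz": 0},{"dx": 0,"dy": 0,"dz": -0.5,"rx": 0,"ry": 0,"rz": 0},{"dx": 0,"dy": 0,"dz": -0.4,"rx": 0,"ry": 0,"rz": 0},{"dx": 0,"dy": 0,"dz": -0.3,"rx": 0,"ry": 0,"rz": 0},{"dx": 0,"dy": 0,"dz": -0.2,"rx": 0,"ry": 0,"rz": 0},{"dx": 0,"dy": 0,"dz": -0.15,"rx": 0,"ry": 0,"rz": 0},{"dx": 0,"dy": 0,"dz": -0.05,"rx": 0,"ry": 0,"rz": 0},{"dx": 0,"dy": 0,"dz": -0.04,"rx": 0,"ry": 0,"rz": 0},{"dx": 0,"dy": 0,"dz": -0.04,"rx": 0,"ry": 0,"rz": 0},{"dx": 0,"dy": 0,"dz": -0.02,"rx": 0,"ry": 0,"rz": 0}]'

```text
t: 43.15
tcp_pos: [0.6055, -0.0315, 0.0194]
tool_rot: [0.707, 0.707, 0.0, 0.0]
force: [0.5, -0.9, -1.1]
finger_gap: 0.381
gripper_force: 34.9
```

move_arm --targets '[{"dx": 0,"dy": 0,"dz": -0.03,"rx": 0,"ry": 0,"rz": 0},{"dx": 0,"dy": 0,"dz": -0.03,"rx": 0,"ry": 0,"rz": 0},{"dx": 0,"dy": 0,"dz": 0,"rx": 0,"ry": 0,"rz": 0},{"dx": 0,"dy": 0,"dz": 0,"rx": 0,"ry": 0,"rz": 0},{"dx": 0,"dy": 0,"dz": 0,"rx": 0,"ry": 0,"rz": 0},{"dx": 0,"dy": 0,"dz": 0,"rx": 0,"ry": 0,"rz": 0},{"dx": 0,"dy": 0,"dz": 0,"rx": 0,"ry": 0,"rz": 0},{"dx": 0,"dy": 0,"dz": 0,"rx": 0,"ry": 0,"rz": 0},{"dx": 0,"dy": 0,"dz": 0,"rx": 0,"ry": 0,"rz": 0},{"dx": 0,"dy": 0,"dz": 0,"rx": 0,"ry": 0,"rz": 0}]'

```text
t: 44.4
tcp_pos: [0.6056, -0.0315, 0.0189]
tool_rot: [0.707, 0.707, 0.0, 0.0]
force: [-0.8, -0.4, 6.3]
finger_gap: 0.384
gripper_force: 35.6
```

Contact. Opening and retreating, with a final look.

move_arm --targets '[{"dx": 0,"dy": 0,"dz": 0,"rx": 0,"ry": 0,"rz": 0},{"dx": 0,"dy": 0,"dz": 0,"rx": 0,"ry": 0,"rz": 0},{"dx": 0,"dy": 0,"dz": 0,"rx": 0,"ry": 0,"rz": 0},{"dx": 0,"dy": 0,"dz": 0,"rx": 0,"ry": 0,"rz": 0},{"dx": 0,"dy": 0,"dz": 0,"rx": 0,"ry": 0,"rz": 0},{"dx": 0,"dy": 0,"dz": 0,"rx": 0,"ry": 0,"rz": 0},{"dx": 0,"dy": 0,"dz": 0,"rx": 0,"ry": 0,"rz": 0},{"dx": 0,"dy": 0,"dz": 0,"rx": 0,"ry": 0,"rz": 0},{"dx": 0,"dy": 0,"dz": 0,"rx": 0,"ry": 0,"rz": 0},{"dx": 0,"dy": 0,"dz": 0,"rx": 0,"ry": 0,"rz": 0}]' --claw 100

```text
t: 45.65
tcp_pos: [0.6055, -0.0315, 0.0178]
tool_rot: [0.707, 0.707, 0.0, 0.0]
force: [0.1, 0.2, 0.0]
finger_gap: 1.002
gripper_force: 0.0
```

move_arm --targets '[{"dx": 0,"dy": 0,"dz": 0.4,"rx": 0,"ry": 0,"rz": 0},{"dx": 0,"dy": 0,"dz": 0.6,"rx": 0,"ry": 0,"rz": 0},{"dx": 0,"dy": 0,"dz": 0.8,"rx": 0,"ry": 0,"rz": 0},{"dx": 0,"dy": 0,"dz": 0.8,"rx": 0,"ry": 0,"rz": 0},{"dx": 0,"dy": 0,"dz": 0.8,"rx": 0,"ry": 0,"rz": 0},{"dx": 0,"dy": 0,"dz": 0.8,"rx": 0,"ry": 0,"rz": 0},{"dx": -0.8,"dy": 0,"dz": 0.8,"rx": 0,"ry": 0,"rz": 0},{"dx": -1,"dy": 0,"dz": 0.8,"rx": 0,"ry": 0,"rz": 0},{"dx": -1,"dy": 0,"dz": 0.8,"rx": 0,"ry": 0,"rz": 0},{"dx": -1,"dy": 0,"dz": 0.4,"rx": 0,"ry": 0,"rz": 0}]'

```text
t: 46.9
tcp_pos: [0.5104, -0.0316, 0.1952]
tool_rot: [0.707, 0.707, 0.001, 0.002]
force: [0.9, 0.2, 0.5]
finger_gap: 1.0
gripper_force: 0.0
```

move_arm --targets '[{"dx": -0.8,"dy": 0,"dz": 0,"rx": 0,"ry": 0,"rz": 0},{"dx": -0.4,"dy": 0,"dz": 0,"rx": 0,"ry": 0,"rz": 0},{"dx": 0,"dy": 0,"dz": 0,"rx": 0,"ry": 0,"rz": 0},{"dx": 0,"dy": 0,"dz": 0,"rx": 0,"ry": 0,"rz": 0},{"dx": 0,"dy": 0,"dz": 0,"rx": 0,"ry": 0,"rz": 0},{"dx": 0,"dy": 0,"dz": 0,"rx": 0,"ry": 0,"rz": 0},{"dx": 0,"dy": 0,"dz": 0,"rx": 0,"ry": 0,"rz": 0},{"dx": 0,"dy": 0,"dz": 0,"rx": 0,"ry": 0,"rz": 0},{"dx": 0,"dy": 0,"dz": 0,"rx": 0,"ry": 0,"rz": 0},{"dx": 0,"dy": 0,"dz": 0,"rx": 0,"ry": 0,"rz": 0}]'

```text
t: 48.15
tcp_pos: [0.4805, -0.0315, 0.1928]
tool_rot: [0.707, 0.707, 0.0, 0.0]
force: [-0.1, 0.2, 0.8]
finger_gap: 1.001
gripper_force: 0.0
```

```bash
python3 - <<'E'
from h import *
a=cams.snapshot('side')[:,:,::-1];b=cams.snapshot('scene')[:,:,::-1]
cv2.imwrite('pics/m7.png',np.hstack([cv2.resize(b[160:285,290:460],(400,295)),cv2.resize(a[170:320,130:330],(400,295))]))
E
```

```text
(no output)
```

View pics/m7.png

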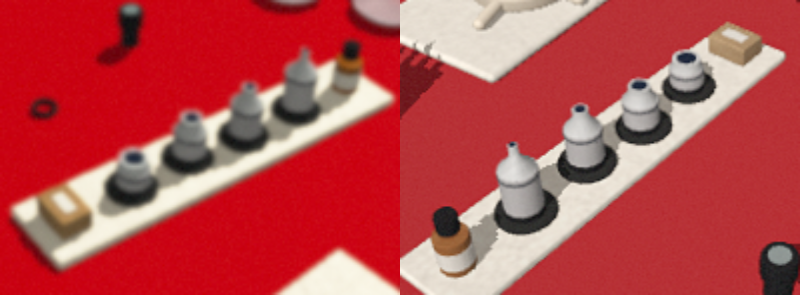

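Both views show all four upright and centred, in descending order away from the bottle, with the arm clear. Handing in.

```bash
python3 -c "
from station import order;print(order.sign_off())"
```

```text
the job is handed in; nothing more can be done
None
```

The four objectives stand upright on their pads, longest (73 mm) beside the oil bottle down to shortest (34 mm) at the far end; the job was handed in at about 48 s, and sign-off gave no verdict.

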